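Prove the lamp base dead, then find the thread of its socket cap and lift it off

ROBOT

A 7-joint arm with a two-finger parallel gripper is mounted at the origin on the work surface. World frame = base frame: x ahead of the robot, y to its left, z up, the work surface at z = 0. Lengths are in m, angles in rad, forces in N, time in s.
With the tool pointing down it reaches from about 0.4 to 0.875 m from the base axis. Payload 19.3 kg.
Tool frame: the origin (TCP) lies midway between the tips of the shut fingers; the grasp point (between the pads) lies 19 mm behind it; z points along the fingers, y is the line along which they close (so a half turn about z gives the same grasp; the last joint's range is limited). The gripper opens to 85 mm and grips with 20 to 120 N. Pads are 22 mm wide; open, the fingers measure 114 mm over their backs; the gripper's body (76 mm by 85 mm) begins 54 mm behind the grasp point. The pads swing forward as they close: fully open they stand 13 mm farther back than shut.
Start: joints at [1.067, 0.521, -0.036, 1.599, 0.021, 1.021, -0.113], TCP at [0.263, -0.567, 0.231] pointing down, gripper open.
Joint ranges: [-2.91, 2.91], [-0.3, 2.13], [-1.5, 1.42], [0.17, 2.43], [-1.26, 4.41], [0.16, 1.93], [-2.52, 2.52]. Speed limits (rad/s): [1.89, 1.89, 2.39, 2.39, 3.01, 3.01, 3.01].

INTERFACE

Orientations are given as [roll, pitch, yaw] about the fixed x, y, z axes, in that order (R = Rz(yaw) Ry(pitch) Rx(roll)).
In Python, from workcell import * gives the robot as it stands.
- The arm moves only by the shell command python3 -m creep 'ROWS' [FORCE]. ROWS is JSON, a list that holds one entry, the list of rows, each a list of 7 numbers: the closure, from -1 (fully open) to 1 (shut), then the shift along the tool's x, y, z in m, then the turn, a rotation vector about the tool's x, y, z in degrees. A call has 1 to 10 rows; each row shifts and turns the commanded pose from where the row before left it, along the tool's axes as they then stand; what a row does not reach is not made up. A row lasts 1/10 s, in which the tool goes at most 50 mm and 8.59 degrees, less where a joint would pass 70% of its speed; a pose out of reach is approached as far as the arm can. A call is refused whole if a number of a shift passes 0.05 or a number of a turn 8.59, either way. A call with a gripper value outside its range is refused whole. The fingers move at their own pace and stop on an object; FORCE is the grip in N (left out, the last holds). Time passes only in rows, so rows that do not move let the fingers close. It gives the time, the measured TCP pose, the force, the opening and the grip force at its end, in the units of the state.
- observe(): the state, without advancing time (a new reading comes with each control period).
- grab_frame(name): name is "side" or "top"; returns a dict with "image" (400x640x3 uint8, red, green, blue), "range_z" (400x640 float32, m along the optical axis (not along the pixel's ray), 0 where there is no reading), "fx", "fy", "cx", "cy" (pixels), "k1" (the pictures are not rectified: a ray, as slopes to the right and down, at radius r is drawn at 1 + k1 r^2 times it, then the intrinsics apply), "R" (3x3) and "t" (3): a world point X has camera coordinates R X + t. Camera axes: x right, y down, z forward; pixel columns grow to the right and rows downward; lengths in m; the calibration is good to about 2 mm. A picture is of the moment at which its call begins.
- job_done(): hands the job in; it is judged then, once.
Trained networks look in a picture, given as the dict that the camera call returned (one of the last four; its "shot" number tells which), for a name from the list of things; names that differ only in an ending like _2 or _b are one class to them, and where a whole thing is asked for, a point or a joint stands for the part that bears it (a point fixed in the world has none). Each returns a list of dicts, best first, with "confidence" (0 to 1); they miss things now and then, are a little off and sometimes report something else, mostly with a low value. They report only what shows in the picture. A call takes as long as a camera call. They do not tell look-alikes from the thing itself.
- find_in(picture, thing): "extent" ([centre column, centre row, width, height] in pixels, round what is visible of it).
- outline_of(picture, thing): "region" (400x640 bool, what is visible of it) and "extent" ([centre column, centre row, width, height] in pixels, round what is visible of it).
- tip_of(picture, thing): "position" ([column, row] in pixels: a listed point, or the origin of a listed thing).
The state is a dict: "clock": time; "qpos": joint angles; "qd": joint speeds; "joint_efforts": joint torques, N m; "position": TCP position; "tool_rot": TCP orientation; "force": force on the tool from outside, world axes, zero at the start; "moment": the same for the moment, N m; "grip_width": finger opening in m; "finger_force": force on a finger pad.
Only numpy, scipy, OpenCV 4.12 (cv2) and the standard library are available. Lean on these libraries where they do the work, as an engineer would, in place of code of your own. Each camera call takes 0.05 s, during which the arm holds its last target. There are 200 camera calls.

TASK

Prove the lamp base dead with the tester: touch its tip to the brass stud beside the socket farther from the rocker switch, then to the brass stud beside the socket next to the switch, and stand the tester back in its wooden block. Then take the metal cap off the socket next to the switch so that the lamp arm can go in: nobody knows if its thread is left- or right-handed, so with a moderate grip, not crushing or forcing it, try loosening it one way and, if it jams, the other. Lift the cap well clear, straight up above its socket, and finish while still holding it there, leaving the other cap in place and everything else on the bench undisturbed.

Things in the scene. Friction and masses are not known exactly. Their poses are not given: they have to be found in the camera images.
- lamp: Beige metal base of a twin-arm bench lamp, a slab 160 mm (its x) by 290 mm (its y), 45 mm high, fixed. Origin: centre of the underside, z up. Black rocker switch on top at (0, +118 mm), 9 mm high. Two sockets, bosses of 37 mm diameter and 16 mm height, at (0, +45 mm) and (0, -75 mm), both capped; a brass test stud beside each, 60 mm towards -x.
- socket1 (a point): Centre of the boss's top, under cap1, 61 mm above the bench; z up along the axis. Hidden quick thread of unknown hand: turned the right way (clockwise or counter-clockwise) the cap turns easily without rising, is free to lift from 0.6 rad on, and stops, still free, at about 1.0; the wrong way it stops hard within 0.3 rad and cannot be lifted (1.5 mm play). Free, it goes straight up off a neck 22 mm high.
- socket2 (a point): The same point of the socket farther from the switch, under cap2.
- stud1 (a point): Centre of the top of the brass stud (12 mm diameter, 9 mm high, top 54 mm above the bench when free) beside the socket next to the switch. A spring pin: it gives 0.8 N per mm and bottoms after 6 mm.
- stud2 (a point): Centre of the top of the like spring stud beside the socket farther from the switch.
- cap1_center (a point): Centre, half-way up, of the loose aluminium cap on the socket next to the switch: a twelve-sided cup, 40 mm across flats, 28 mm high, 70 g, open below, z up along its axis, x square to one of its flats (flats every 30 degrees). Held by the quick thread told under socket1; thin-walled: grip it with no more than 60 N; fingers slip round it if it is forced.
- cap2_center (a point): The same point of the identical cap on the socket farther from the switch, which stays on.
- tester_grip (a point): Centre of the black handle of the loose voltage tester, which stands upright, tip down, in its block: handle 20 mm square and 71 mm high, sides square to its x and y axes, z up towards the handle's end; about 60 g. This point is 37 mm above the handle's lower end and 79 mm above the tip.
- tester_tip (a point): End of the tester's steel tip (5 mm diameter); the shaft below the handle is 8 mm thick and 42 mm long.
- stand_hole (a point): Centre of the mouth of the hole (16 mm diameter, 46 mm deep, chamfered) in the top of the tester's wooden block, 56 x 56 x 48 mm, fixed to the bench. The tester's handle rests on the block's top with the shaft in the hole. z up.
- key1: Silver L-shaped frame corner key, legs 45 mm, 5 mm thick, lying on the bench; leave alone. Origin under its middle.
- key2: A second such corner key.
- key3: A third such corner key.
- bradawl: Nickel bradawl with a wooden handle, 117 mm long, lying on the bench along its x; leave alone.
- roller: Black rubber roller, 36 mm diameter and 100 mm wide, on a wire fork with a wooden handle, lying on the bench; leave alone.
- stretcher: Walnut stretcher bar, 40 x 400 x 19 mm, lying along its y; leave alone.
- hookjar: Jar of picture hooks, 56 mm diameter, 70 mm high; leave alone.
There are look-alikes about, which are no part of the job. What is shaped like the part that bears cap1_center but purple is not meant. Of the things shaped like the part that bears tester_grip, the black one is meant.

How it is judged:
By the outcome, as a careful person would: the job done as asked, in the order asked, and still so for the second after the job is handed in, while the arm keeps its last pose, push and grip.
It also fails if it takes over 58 s, if anything falls off the work surface, if the arm or the gripper's body presses on something with over 40 N, if the wrist force passes 120 N, or if a joint passes its speed limit or range.

## Working session

There is one attempt and no reset: what is moved stays moved. The work goes in short steps, Python scripts to look and compute and a shell command to move; the robot and the scene stay as the last step left them, time stands still between calls to the robot, and variables do not carry over. Pictures are saved under pics/ and viewed, at most 10 in all, crops included, and the job is handed in when it is done.

```bash
mkdir -p pics
cat > h.py <<'E'
from workcell import *
import numpy as np, cv2
from scipy.spatial.transform import Rotation as Ro
def ray(f,px):
    # undistort
    K=np.array([[f["fx"],0,f["cx"]],[0,f["fy"],f["cy"]],[0,0,1.]])
    p=cv2.undistortPointsIter(np.array([[px]],float),K,np.array([f["k1"],0,0,0,0.]),None,None,(3,50,1e-9))[0,0]
    R=np.array(f["R"]);t=np.array(f["t"])
    return -R.T@t, R.T@np.array([p[0],p[1],1.])
def atz(f,px,z):
    o,d=ray(f,px); return o+d*(z-o[2])/d[2]
def atdepth(f,px):
    o,d=ray(f,px); c,r=int(round(px[0])),int(round(px[1]))
    w=f["range_z"][max(r-2,0):r+3,max(c-2,0):c+3]; w=w[w>0]
    return o+d*np.median(w) if len(w) else None
def tri(f1,p1,f2,p2):
    o1,d1=ray(f1,p1);o2,d2=ray(f2,p2)
    s=np.linalg.lstsq(np.c_[d1,-d2],o2-o1,rcond=None)[0]
    a=o1+d1*s[0];b=o2+d2*s[1]; return (a+b)/2,np.linalg.norm(a-b)
E
cat > a.py <<'E'
from h import *
np.set_printoptions(precision=4,suppress=True)
o=observe(); print(o)
F={n:grab_frame(n) for n in("top","side")}
for n,f in F.items():
    cv2.imwrite(f"pics/{n}0.png",f["image"][:,:,::-1]); print(n,np.array(f["R"]).round(3).tolist(),np.array(f["t"]))
P={}
for th in ["lamp","socket1","socket2","stud1","stud2","cap1_center","cap2_center","tester_grip","tester_tip","stand_hole"]:
    for n,f in F.items():
        L=tip_of(f,th)
        for d in L[:4]:
            print(th,n,round(d["confidence"],2),np.round(d["position"],1),atdepth(f,d["position"]))
E
python3 a.py
```

```text
{'clock': 0.0, 'qpos': array([ 1.0668,  0.522 , -0.0363,  1.6   ,  0.0212,  1.0211, -0.1128]), 'qd': array([-0.0005, -0.0013,  0.0025, -0.0006, -0.0001, -0.001 , -0.0013]), 'joint_efforts': array([ -0.0006, -92.7104,   1.9798, -36.9932,   0.0179,   0.0081,
        -0.0001]), 'position': array([ 0.2625, -0.5668,  0.2307]), 'tool_rot': array([-3.1404,  0.0001,  0.4338]), 'force': array([0.2423, 0.5935, 0.0299]), 'moment': array([-0.0037, -0.0289, -0.0179]), 'finger_force': 0.0, 'grip_width': 0.08564710917048991}
top [[-0.024, -1.0, -0.016], [-0.993, 0.026, -0.114], [0.114, 0.014, -0.993]] [0.0469 0.5966 1.4454]
side [[-0.993, -0.118, 0.013], [-0.094, 0.707, -0.701], [0.073, -0.697, -0.713]] [0.5932 0.0908 1.0002]
lamp top 0.92 [332.3 213.3] [0.5484 0.0025 0.0465]
lamp side 0.93 [339.9 211.1] [0.548  0.0665 0.0722]
socket1 top 0.77 [313.5 214.1] [0.5439 0.0574 0.0898]
socket1 top 0.77 [359.  210.6] [ 0.5506 -0.075   0.0913]
socket1 side 0.76 [336.4 208.5] [0.5567 0.0688 0.0828]
socket1 side 0.65 [343.9 177.4] [ 0.5479 -0.0522  0.0753]
socket1 side 0.55 [339.2 203. ] [0.5513 0.057  0.090
[... 599 characters left out ...]
4 211.8] [ 0.5471 -0.076   0.0908]
cap2_center side 0.7 [345.1 172. ] [ 0.5459 -0.0574  0.09  ]
cap2_center side 0.6 [341.7 211. ] [0.5437 0.0649 0.0715]
tester_grip top 0.6 [438.  200.3] [ 0.5713 -0.2994  0.1239]
tester_grip top 0.56 [462.4 208.6] [ 0.5485 -0.3777  0.0901]
tester_grip top 0.15 [356.2 212.6] [ 0.545  -0.0667  0.0907]
tester_grip side 0.72 [339.8 118.2] [ 0.581  -0.2972  0.0933]
tester_grip side 0.5 [357.4 103.7] [ 0.533  -0.5262  0.0065]
tester_tip top 0.5 [455.8 207. ] [ 0.5617 -0.382   0.0002]
tester_tip side 0.53 [344.6 141.2] [ 0.5608 -0.2744  0.0249]
stand_hole side 0.62 [346.1 171.7] [ 0.5434 -0.0583  0.0905]
stand_hole side 0.58 [343.4 130.1] [ 0.5675 -0.2934  0.053 ]
```

Run:
```python
import cv2
a=cv2.imread("pics/top0.png")[100:330,200:520]; b=cv2.imread("pics/side0.png")[50:350,220:480]
a=cv2.resize(a,None,fx=2.5,fy=2.5,interpolation=2); cv2.imwrite("pics/top0c.png",a)
b=cv2.resize(b,None,fx=2,fy=2,interpolation=2); cv2.imwrite("pics/side0c.png",b)
```

```text
(no output)
```

View pics/top0c.png

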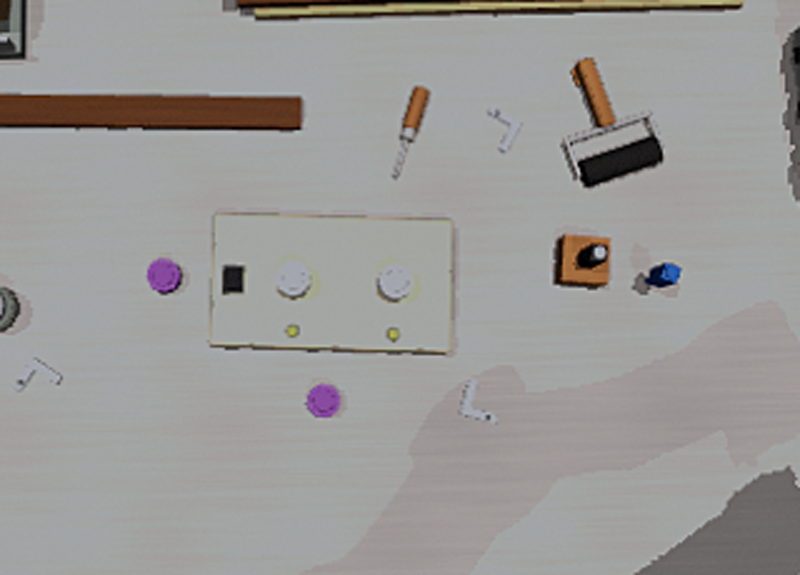

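View pics/side0c.png

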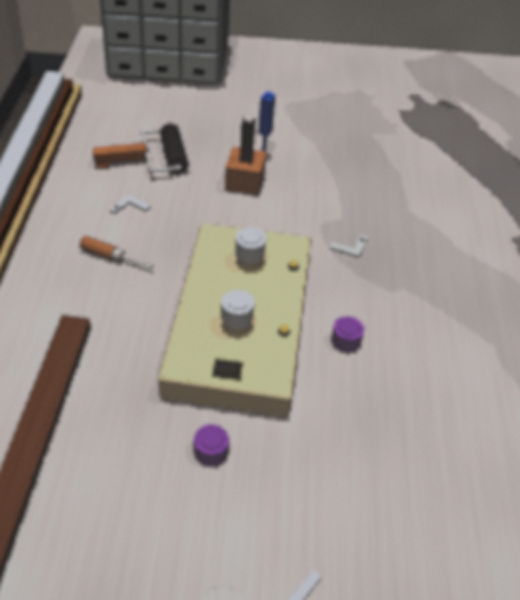

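Top picture: the black tester in its wooden block is at about (438,202). Its look-alike is the blue one at about (466,209). The silver caps are cap1 at (317,212), next to the switch at (293,212), and cap2 at (358,213). The purple look-alikes are at (264,210) and (329,260). The studs are at (317,232) and (357,234). I choose the black tester and the silver cap beside the switch.

```bash
cat > m.py <<'E'
from h import *
np.set_printoptions(precision=4,suppress=True)
def cloud(f):
    v,u=np.mgrid[0:400,0:640]; K=np.array([[f["fx"],0,f["cx"]],[0,f["fy"],f["cy"]],[0,0,1.]])
    p=cv2.undistortPointsIter(np.stack([u.ravel(),v.ravel()],1).astype(float)[:,None],K,np.array([f["k1"],0,0,0,0.]),None,None,(3,30,1e-9))[:,0]
    z=f["range_z"].ravel(); C=np.c_[p*z[:,None],z]-np.array(f["t"]); X=C@np.array(f["R"]); X[z==0]=9
    return X.reshape(400,640,3)
def box(X,lo,hi): 
    return ((X>lo)&(X<hi)).all(-1)
if __name__=="__main__":
  for n in("top","side"):
    fs=[grab_frame(n) for _ in range(4)]; f=dict(fs[0]); Z=np.stack([g["range_z"] for g in fs]); f["range_z"]=np.median(Z,0)
    X=cloud(f); im=f["image"].astype(int)
    def rect(m,l):
        P=X[m]; r=cv2.minAreaRect((P[:,:2]*1000).astype(np.float32)); print(n,l,m.sum(),"ctr",np.round(r[0],1),"size",np.round(r[1],1),"ang",round(r[2],1),"mean",P.mean(0)*1000,"zmed",round(np.median(P[:,2])*1000,1))
    rect(box(X,[.42,-.2,.035],[.7,.2,.056]),"slab")
    rect(box(X,[.5,.0,.08],[.6,.1,.1]),"cap1"); rect(box(X,[.5,-.13,.08],[.6,-.03,.1]),"cap2")
    y=box(X,[.46,-.15,.03],[.52,.15,.07])&(im[:,:,0]-im[:,:,2]>60); 
    k,lab=cv2.connectedComponents(y.astype(np.uint8))
    for i in range(1,k): 
        if (lab==i).sum()>5: rect(lab==i,"stud"); print(np.argwhere(lab==i).mean(0)[::-1])
    rect(box(X,[.5,-.36,.038],[.65,-.24,.058]),"block")
    rect(box(X,[.5,-.36,.065],[.65,-.24,.15]),"tester"); rect(box(X,[.5,-.36,.112],[.65,-.24,.15]),"testertop")
    rect(box(X,[.4,-.5,.06],[.65,-.35,.15]),"blue")
E
python3 m.py
python3 - <<'E'
from h import *
a=cv2.imread("pics/top0.png")[185:245,300:480];b=cv2.imread("pics/side0.png")[80:230,295:395]
cv2.imwrite("pics/c1.png",np.vstack([cv2.resize(a,(720,240),interpolation=2),cv2.resize(np.hstack([b[:75],b[75:]]),(720,270),interpolation=2)]))
E
```

```text
top slab 4789 ctr [551.6   1.8] size [290.6 160.4] ang 86.8 mean [550.5852   2.4157  45.5609] zmed 45.5
top cap1 155 ctr [554.3  45.6] size [37.9 38.4] ang 87.7 mean [554.0033  46.4281  89.8474] zmed 90.0
top cap2 155 ctr [548.1 -73.5] size [38.  38.4] ang 89.0 mean [547.4981 -73.3633  90.1666] zmed 90.3
top stud 11 ctr [493.3  50.9] size [9.  5.9] ang 87.1 mean [493.6257  51.2493  53.8514] zmed 54.7
[316.3636 231.9091]
top stud 12 ctr [486.  -67.9] size [9.  8.8] ang 84.8 mean [486.6435 -68.2022  53.3621] zmed 53.2
[356.6667 233.25  ]
top block 279 ctr [ 571.  -303.5] size [57.6 56.4] ang 84.0 mean [ 568.8813 -299.4054   48.4916] zmed 48.6
top tester 83 ctr [ 571.  -302.9] size [18.8 20.6] ang 84.1 mean [ 569.2351 -300.2122  108.9944] zmed 117.8
top testertop 50 ctr [ 571.2 -303.1] size [18.1 20.1] ang 84.9 mean [ 570.0987 -302.7869  121.1167] zmed 121.3
top blue 93 ctr [ 545.9 -386.5] size [21.  19.7] ang 68.4 mean [ 544.8524 -383.352   101.5257] zmed 111.0
side slab 4607 ctr [551.6   4. ] size [290.6 160.1] ang 86.8 mean [551.489   29.8442  45.572 ] zmed 45.5
side cap1 202 ctr [554.4  48.8] size [39.6 40.4] ang 0.2 mean [553.9289  51.8902  88.9412] zmed 89.9
side cap2 162 ctr [547.1 -71.1] size [37.6 41. ] ang 5.8 mean [546.8853 -67.3326  88.7905] zmed 89.7
side stud 10 ctr [487.1 -68.8] size [8.7 8.4] ang 85.8 mean [487.6456 -68.8012  54.1878] zmed 54.0
[366.2 181. ]
side stud 16 ctr [493.2  46.6] size [19.1 10.2] ang 89.2 mean [493.9012  48.887   52.3957] zmed 53.8
[361.75  213.375]
side block 215 ctr [ 570.7 -303.5] size [60.3 56.1] ang 83.8 mean [ 570.6559 -293.6163   47.7974] zmed 48.6
side tester 136 ctr [ 570.5 -301.4] size [19.6 19.7] ang 83.3 mean [ 570.3716 -295.9989   98.5788] zmed 100.6
side testertop 43 ctr [ 570.6 -301.6] size [19.6 19.1] ang 82.3 mean [ 570.4092 -298.6254  119.1611] zmed 119.5
side blue 131 ctr [ 545.3 -386.6] size [21.8 19.1] ang 64.7 mean [ 545.7457 -380.7875   92.1184] zmed 93.3
```

View pics/c1.png

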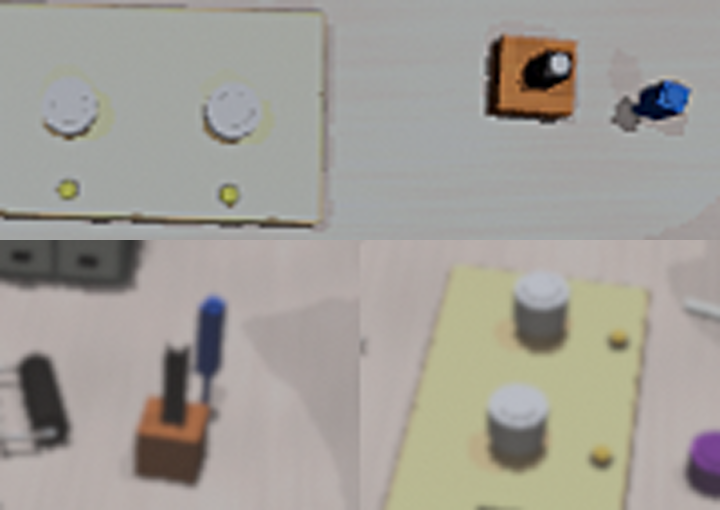

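The close crop confirms it: the black handle stands in the wooden block, and the silver caps and brass studs sit where the clouds put them.

- Lamp: yaw about -3.2°
- cap1: (554,48)
- cap2: (547,-72)
- stud1: (494,51)
- stud2: (487,-68.5)
- Tester: (571,-303), yaw about -6°

I'll turn the tool to yaw 84° first.

```bash
cat > go.py <<'E'
import sys
from h import *
# remaining shift (mm) in tool axes and turn (deg) to target x y z(mm) yaw(deg) [tool down]
o=observe(); R=Ro.from_euler("xyz",o["tool_rot"]); p=np.array(o["position"])*1000
x,y,z,w=map(float,sys.argv[1:5])
T=Ro.from_euler("xyz",[180,0,w],degrees=True)
print("t",round(o["clock"],2),"pos",p.round(1),"rpy",R.as_euler("xyz",degrees=True).round(1),"F",np.round(o["force"],1),"M",np.round(o["moment"],2),"w",round(o["grip_width"]*1000,1),"ff",round(o["finger_force"],1),"q7",np.round(o["qpos"],2)[-1])
print("tool shift mm",R.inv().apply(np.array([x,y,z])-p).round(1),"turn",(R.inv()*T).as_rotvec(degrees=True).round(1))
E
python3 -m creep '[[[-1,0,0,0,0,0,-8.45],[-1,0,0,0,0,0,-8.45],[-1,0,0,0,0,0,-8.45],[-1,0,0,0,0,0,-8.45],[-1,0,0,0,0,0,-8.45],[-1,0,0,0,0,0,-8.45],[-1,0,0,0,0,0,-8.45],[-1,0,0,0,0,0,0],[-1,0,0,0,0,0,0]]]' 40; python3 go.py 570.8 -302.8 160 84
```

```text
clock: 2.4
position: [0.2625, -0.5672, 0.2313]
tool_rot: [3.142, -0.0, 1.461]
force: [1.1, -0.6, 0.1]
grip_width: 0.0853
finger_force: 0.0
t 2.4 pos [ 262.5 -567.2  231.3] rpy [180.   -0.   83.7] F [ 1.1 -0.6  0.1] M [-0.03  0.02  0.01] w 85.3 ff 0.0 q7 0.79
tool shift mm [296.5 277.5  71.3] turn [ 0.  -0.  -0.3]
```

```bash
python3 -m creep '[[[-1,0.02965,0.02775,0,0,0,0],[-1,0.02965,0.02775,0,0,0,0],[-1,0.02965,0.02775,0,0,0,0],[-1,0.02965,0.02775,0,0,0,0],[-1,0.02965,0.02775,0,0,0,0],[-1,0.02965,0.02775,0,0,0,0],[-1,0.02965,0.02775,0,0,0,0],[-1,0.02965,0.02775,0,0,0,0],[-1,0.02965,0.02775,0,0,0,0],[-1,0.02965,0.02775,0,0,0,0]]]' 
python3 -m creep '[[[-1,0,0,0.03,0,0,0],[-1,0,0,0.03,0,0,0],[-1,0,0,0,0,0,0],[-1,0,0,0,0,0,0]]]'; python3 go.py 570.8 -302.8 66.5 84
```

```text
clock: 3.4
position: [0.5708, -0.2999, 0.2314]
tool_rot: [3.142, 0.0, 1.462]
force: [0.0, -0.6, 0.2]
grip_width: 0.0853
finger_force: 0.0
clock: 3.8
position: [0.5697, -0.3013, 0.1719]
tool_rot: [-3.141, -0.0, 1.464]
force: [-0.2, -0.2, 1.4]
grip_width: 0.0854
finger_force: 0.0
t 3.8 pos [ 569.7 -301.3  171.9] rpy [-180.    -0.    83.9] F [-0.2 -0.2  1.4] M [ 0.02 -0.   -0.03] w 85.4 ff 0.0 q7 0.1
tool shift mm [ -1.4   1.3 105.4] turn [-0.  -0.  -0.1]
```

```bash
python3 -m creep '[[[-1,-0.0014,0.0013,0.02,0,0,0],[-1,0,0,0.025,0,0,0],[-1,0,0,0.025,0,0,0],[-1,0,0,0.025,0,0,0],[-1,0,0,0.01,0,0,0],[-1,0,0,0,0,0,0],[-1,0,0,0,0,0,0]]]' 40; python3 go.py 570.8 -302.8 66.5 84
```

```text
clock: 4.5
position: [0.5716, -0.3032, 0.068]
tool_rot: [3.14, 0.001, 1.465]
force: [0.0, 0.4, -0.4]
grip_width: 0.0852
finger_force: 0.0
t 4.5 pos [ 571.6 -303.2   68. ] rpy [179.9   0.   84. ] F [ 0.   0.4 -0.4] M [-0.01 -0.03  0.01] w 85.2 ff 0.0 q7 0.06
tool shift mm [ 0.3 -0.8  1.5] turn [ 0.1  0.  -0. ]
```

```bash
python3 -m creep '[[[0,0,-0.0008,0.001,0,0,0],[0.5,0,0,0,0,0,0],[0.8,0,0,0,0,0,0],[1,0,0,0,0,0,0],[1,0,0,0,0,0,0],[1,0,0,0,0,0,0],[1,0,0,0,0,0,0],[1,0,0,0,0,0,0]]]' 40; python3 go.py 570.8 -302.8 66.5 84
```

```text
clock: 5.3
position: [0.5701, -0.3028, 0.0655]
tool_rot: [3.141, 0.0, 1.466]
force: [-0.3, 0.4, 5.3]
grip_width: 0.0194
finger_force: 42.4
t 5.3 pos [ 570.1 -302.8   65.5] rpy [180.   0.  84.] F [-0.3  0.4  5.3] M [ 0.04  0.2  -0.01] w 19.4 ff 42.4 q7 0.06
tool shift mm [ 0.   0.7 -1. ] turn [ 0.  0. -0.]
```

```bash
python3 -m creep '[[[1,0,0,-0.01,0,0,0],[1,0,0,-0.015,0,0,0],[1,0,0,-0.02,0,0,0],[1,0,0,-0.025,0,0,0],[1,0,0,-0.025,0,0,0],[1,0,0,-0.02,0,0,0],[1,0,0,0,0,0,0],[1,0,0,0,0,0,0]]]' 40; python3 go.py 487 -68.5 175 84
cat > see.py <<'E'
# where the held tester is, relative to the TCP, from both views
from m import *
o=observe(); p=np.array(o["position"])
for n in("top","side"):
    f=grab_frame(n); X=cloud(f); g=f["image"].astype(int)
    cv2.imwrite(f"pics/{n}_{int(o['clock']*100)}.png",f["image"][:,:,::-1])
    for th in("tester_tip","tester_grip"):
        for d in tip_of(f,th)[:3]:
            oo,r=ray(f,d["position"]); s=((p-oo)@r)/(r@r); q=oo+r*s
            print(n,th,round(d["confidence"],2),np.round(d["position"],1),"near-ray rel TCP mm",((q-p)*1000).round(1), "tip-plane rel", ((atz(f,d["position"],p[2]-(.06 if "tip" in th else -.019))-p)*1000).round(1))
E
python3 see.py
```

```text
clock: 6.1
position: [0.5701, -0.3027, 0.1812]
tool_rot: [3.141, 0.0, 1.466]
force: [-0.9, 0.0, -0.5]
grip_width: 0.0195
finger_force: 41.8
t 6.1 pos [ 570.1 -302.7  181.2] rpy [179.9   0.   84. ] F [-0.9  0.  -0.5] M [-0.   -0.02 -0.  ] w 19.5 ff 41.8 q7 0.1
tool shift mm [ 224.3 -107.1    6. ] turn [0.1 0.  0. ]
top tester_grip 0.65 [361.6 152.2] near-ray rel TCP mm [131.7 221.6  11.7] tip-plane rel [130.2 222.1  19. ]
top tester_grip 0.47 [316.6 209.2] near-ray rel TCP mm [-21.1 348.3   7. ] tip-plane rel [-22.2 348.   19. ]
side tester_tip 0.72 [350.  126.6] near-ray rel TCP mm [-23.3  56.  -80.3] tip-plane rel [-24.   84.8 -60. ]
side tester_tip 0.6 [345.9 108.5] near-ray rel TCP mm [ -6.6  25.  -39.5] tip-plane rel [ -5.3  -6.9 -60. ]
side tester_grip 0.61 [355.5 107.1] near-ray rel TCP mm [-34.2  21.5 -34.6] tip-plane rel [-35.2 106.2  19. ]
```

Run:
```python
from h import *
import glob
f=grab_frame("side"); o=observe(); p=np.array(o["position"])
def proj(X):
    c=np.array(f["R"])@X+np.array(f["t"]); s=c[:2]/c[2]; s=s*(1+f["k1"]*(s@s)); return np.array([f["fx"]*s[0]+f["cx"],f["fy"]*s[1]+f["cy"]])
for dz in(0,-.03,-.06): print(dz,proj(p+[0,0,dz]).round(1))
b=f["image"][50:150,300:400,::-1]; cv2.imwrite("pics/s1.png",cv2.resize(b,(600,600),interpolation=2))
```

```text
0 [345.1  92.3]
-0.03 [344.5 101.4]
-0.06 [344. 110.]
```

View pics/s1.png

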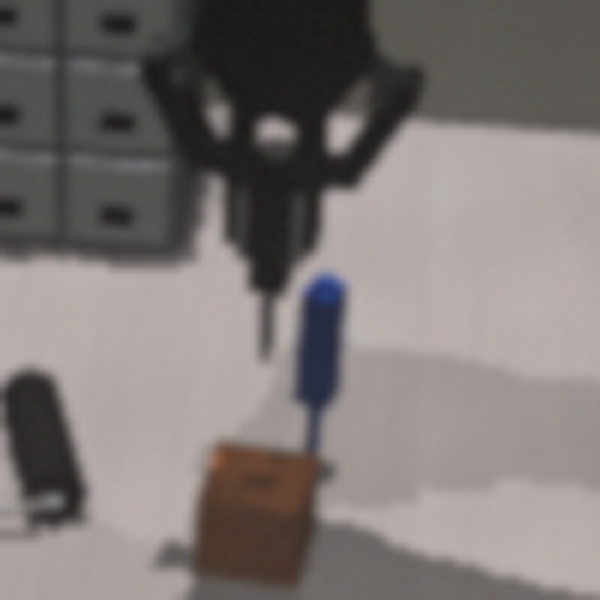

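Side picture: the tester hangs straight. Its tip is at (344,110), exactly where a point 60 mm below the TCP should project, and the block is empty. Next is stud2.

```bash
python3 -m creep '[[[1,0.02,-0.0095,0,0,0,0],[1,0.038,-0.018,0,0,0,0],[1,0.038,-0.018,0,0,0,0],[1,0.038,-0.018,0,0,0,0],[1,0.038,-0.018,0,0,0,0],[1,0.033,-0.016,0,0,0,0],[1,0.0193,-0.0096,0,0,0,0],[1,0,0,0.02,0,0,0],[1,0,0,0.02,0,0,0],[1,0,0,0.01,0,0,0]]]' 40
python3 -m creep '[[[1,0,0,0,0,0,0],[1,0,0,0,0,0,0]]]'; python3 go.py 487 -68.5 111 84
```

```text
clock: 7.45
position: [0.4864, -0.0682, 0.1291]
tool_rot: [-3.14, -0.0, 1.466]
force: [-0.1, 0.2, -1.7]
grip_width: 0.0194
finger_force: 41.8
clock: 7.65
position: [0.4872, -0.0685, 0.1307]
tool_rot: [3.142, -0.0, 1.466]
force: [-0.2, 0.2, -1.4]
grip_width: 0.0195
finger_force: 41.8
t 7.65 pos [487.2 -68.5 130.7] rpy [180.  -0.  84.] F [-0.2  0.2 -1.4] M [-0.03 -0.04  0.02] w 19.5 ff 41.8 q7 -0.34
tool shift mm [-0.1 -0.2 19.7] turn [ 0. -0. -0.]
```

```bash
python3 -m creep '[[[1,0,0,0.008,0,0,0],[1,0,0,0.006,0,0,0],[1,0,0,0.004,0,0,0],[1,0,0,0.002,0,0,0],[1,0,0,0,0,0,0],[1,0,0,0,0,0,0],[1,0,0,0,0,0,0]]]' 40
python3 - <<'E'
from h import *
o=observe();print(np.round(o["position"],4),np.round(o["force"],1))
s=grab_frame("side")["image"][110:210,300:400,::-1];t=grab_frame("top")["image"][190:260,310:380,::-1]
cv2.imwrite("pics/s2.png",np.hstack([cv2.resize(s,(400,400),interpolation=2),cv2.resize(t,(400,400),interpolation=2)]))
print(observe()["force"].round(2))
E
```

```text
clock: 8.35
position: [0.4869, -0.0685, 0.1105]
tool_rot: [3.142, 0.0, 1.466]
force: [-1.0, -0.6, 1.6]
grip_width: 0.0196
finger_force: 42.0
[ 0.4869 -0.0685  0.1105] [-1.  -0.6  1.6]
[-1.06 -0.1   0.99]
```

View pics/s2.png

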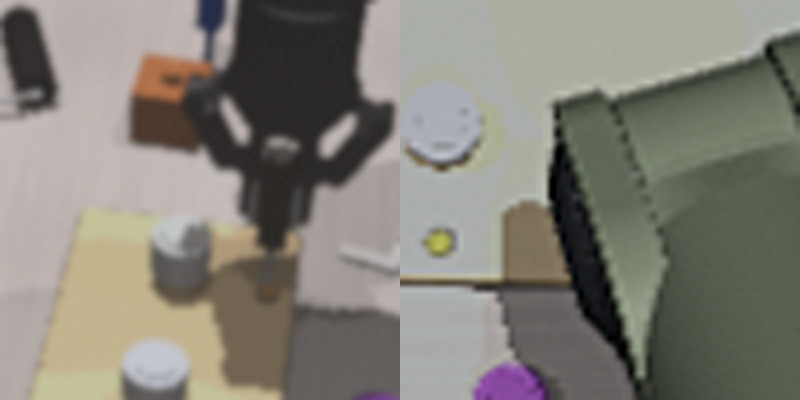

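The side picture shows the tip on stud2 at about (366,181). The force rose by about 2.7 N, which agrees. I'll press slightly more, lift, and go to stud1.

```bash
python3 -m creep '[[[1,0,0,0.0008,0,0,0],[1,0,0,0,0,0,0],[1,0,0,-0.01,0,0,0],[1,0,0,-0.0155,0,0,0],[1,0.02,-0.001,0,0,0,0],[1,0.04,-0.002,0,0,0,0],[1,0.04,-0.002,0,0,0,0],[1,0.02,-0.001,0,0,0,0],[1,0,0,0,0,0,0],[1,0,0,0,0,0,0]]]' 40;  python3 go.py 493.8 51.2 110.5 84
```

```text
clock: 9.45
position: [0.4935, 0.0516, 0.1354]
tool_rot: [3.141, 0.0, 1.467]
force: [-0.8, -0.3, -0.4]
grip_width: 0.0195
finger_force: 41.8
t 9.45 pos [493.5  51.6 135.4] rpy [180.   0.  84.] F [-0.8 -0.3 -0.4] M [-0.09  0.01  0.06] w 19.5 ff 41.8 q7 -0.58
tool shift mm [-0.4  0.3 24.9] turn [0. 0. 0.]
```

```bash
python3 -m creep '[[[1,-0.0004,0.0003,0.01,0,0,0],[1,0,0,0.008,0,0,0],[1,0,0,0.005,0,0,0],[1,0,0,0.0025,0,0,0],[1,0,0,0,0,0,0],[1,0,0,0,0,0,0],[1,0,0,0,0,0,0]]]' 40
python3 - <<'E'
from h import *
o=observe();print(np.round(o["position"],4),np.round(o["force"],1))
s=grab_frame("side")["image"][130:230,310:410,::-1]
cv2.imwrite("pics/s3.png",cv2.resize(s,(500,500),interpolation=2))
for i in range(3): grab_frame("side");print(observe()["force"].round(2))
E
```

```text
clock: 10.15
position: [0.4938, 0.0511, 0.1097]
tool_rot: [3.141, -0.0, 1.466]
force: [-1.9, -1.3, 1.9]
grip_width: 0.0199
finger_force: 42.1
[0.4938 0.0511 0.1097] [-1.9 -1.3  1.9]
[-1.11 -1.81  1.95]
[-0.32 -1.47  3.05]
[-0.41 -0.95  2.55]
```

View pics/s3.png

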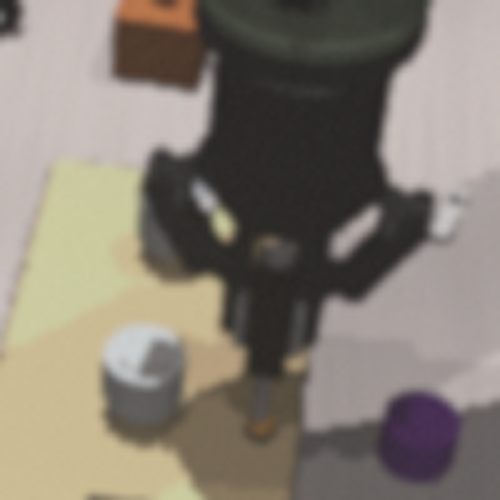

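The tip is on stud1 at about (362,216), with the force up by about 3 N. Now back to the block.

```bash
python3 -m creep '[[[1,0,0,-0.012,0,0,0],[1,0,0,-0.03,0,0,0],[1,0,0,-0.03,0,0,0],[1,-0.02,0.0066,0,0,0,0],[1,-0.04,0.0131,0,0,0,0],[1,-0.04,0.0131,0,0,0,0],[1,-0.04,0.0131,0,0,0,0],[1,-0.04,0.0131,0,0,0,0],[1,-0.04,0.0131,0,0,0,0],[1,-0.04,0.0131,0,0,0,0]]]' 40;  python3 -m creep '[[[1,-0.04,0.0131,0,0,0,0],[1,-0.03,0.01,0,0,0,0],[1,-0.0139,0.0046,0,0,0,0],[1,0,0,0,0,0,0],[1,0,0,0,0,0,0],[1,0,0,0,0,0,0]]]' 40;python3 go.py 570.1 -302.8 66 84
```

```text
clock: 11.35
position: [0.5516, -0.2179, 0.1825]
tool_rot: [3.141, -0.0, 1.466]
force: [0.9, 0.5, -0.2]
grip_width: 0.0191
finger_force: 41.8
clock: 11.95
position: [0.5704, -0.301, 0.1819]
tool_rot: [3.141, -0.001, 1.468]
force: [0.5, 0.4, -1.2]
grip_width: 0.0193
finger_force: 41.8
t 11.95 pos [ 570.4 -301.   181.9] rpy [180.   -0.   84.1] F [ 0.5  0.4 -1.2] M [ 0.   -0.02 -0.05] w 19.3 ff 41.8 q7 0.11
tool shift mm [-1.900e+00 -1.000e-01  1.159e+02] turn [ 0.  -0.   0.1]
```

```bash
python3 -m creep '[[[1,-0.0019,0,0.02,0,0,0],[1,0,0,0.025,0,0,0],[1,0,0,0.012,0,0,0],[1,0,0,0,0,0,0],[1,0,0,0,0,0,0],[1,0,0,0,0,0,0]]]' 40;python3 go.py 570.1 -302.8 66 84
```

```text
clock: 12.55
position: [0.5705, -0.3046, 0.1257]
tool_rot: [3.14, 0.0, 1.466]
force: [0.2, -0.6, -1.2]
grip_width: 0.0197
finger_force: 41.8
t 12.55 pos [ 570.5 -304.6  125.7] rpy [179.9   0.   84. ] F [ 0.2 -0.6 -1.2] M [-0.01  0.02 -0.05] w 19.7 ff 41.8 q7 0.09
tool shift mm [ 1.7 -0.7 59.7] turn [0.1 0.  0. ]
```

```bash
python3 -m creep '[[[1,0.0009,-0.0004,0.01,0,0,0],[1,0,0,0.01,0,0,0],[1,0,0,0.01,0,0,0],[1,0,0,0.01,0,0,0],[1,0,0,0.01,0,0,0],[1,0,0,0,0,0,0],[1,0,0,0,0,0,0]]]' 40;python3 go.py 570.1 -302.8 66 84
```

```text
clock: 13.25
position: [0.5695, -0.3036, 0.0743]
tool_rot: [-3.141, -0.0, 1.466]
force: [-0.3, -0.3, 0.3]
grip_width: 0.0193
finger_force: 41.8
t 13.25 pos [ 569.5 -303.6   74.3] rpy [-180.   -0.   84.] F [-0.3 -0.3  0.3] M [ 0.03 -0.1  -0.02] w 19.3 ff 41.8 q7 0.07
tool shift mm [0.8 0.5 8.3] turn [-0. -0.  0.]
```

```bash
python3 -m creep '[[[1,0,0,0.004,0,0,0],[1,0,0,0.003,0,0,0],[1,0,0,0.001,0,0,0],[1,0,0,0,0,0,0],[1,0,0,0,0,0,0]]]' 40;python3 go.py 570.1 -302.8 66 84
```

```text
clock: 13.75
position: [0.5696, -0.3037, 0.0666]
tool_rot: [3.141, 0.0, 1.466]
force: [-0.0, -0.1, -1.4]
grip_width: 0.0195
finger_force: 41.8
t 13.75 pos [ 569.6 -303.7   66.6] rpy [180.   0.  84.] F [-0.  -0.1 -1.4] M [-0.    0.02 -0.07] w 19.5 ff 41.8 q7 0.07
tool shift mm [0.9 0.4 0.6] turn [0. 0. 0.]
```

Lower until it makes contact, then release.

```bash
python3 -m creep '[[[1,0,0,0.001,0,0,0],[1,0,0,0.0005,0,0,0],[1,0,0,0,0,0,0],[1,0,0,0,0,0,0]]]' 40;python3 go.py 570.1 -302.8 66 84
```

```text
clock: 14.15
position: [0.5697, -0.3037, 0.0655]
tool_rot: [3.141, 0.0, 1.466]
force: [-1.5, 1.2, 6.1]
grip_width: 0.0194
finger_force: 42.9
t 14.15 pos [ 569.7 -303.7   65.5] rpy [180.   0.  84.] F [-1.5  1.2  6.1] M [0.2  0.46 0.02] w 19.4 ff 42.9 q7 0.06
tool shift mm [ 0.9  0.3 -0.5] turn [ 0.  0. -0.]
```

```bash
python3 -m creep '[[[0.3,0,0,0,0,0,0],[0,0,0,0,0,0,0],[-0.5,0,0,0,0,0,0],[-1,0,0,0,0,0,0],[-1,0,0,0,0,0,0],[-1,0,0,0,0,0,0],[-1,0,0,0,0,0,0],[-1,0,0,-0.01,0,0,0],[-1,0,0,-0.02,0,0,0],[-1,0,0,-0.03,0,0,0]]]' 40;python3 -m creep '[[[-1,0,0,-0.035,0,0,0],[-1,0,0,-0.02,0,0,0],[-1,0,0,0,0,0,0],[-1,0,0,0,0,0,0]]]' 40;python3 go.py 554.1 47.8 180 86.8; python3 m.py | grep -E "tester|block"
```

```text
clock: 15.15
position: [0.569, -0.3032, 0.1252]
tool_rot: [-3.14, -0.001, 1.466]
force: [0.1, 0.6, 0.2]
grip_width: 0.0854
finger_force: 0.0
clock: 15.55
position: [0.5696, -0.3037, 0.1807]
tool_rot: [3.141, 0.0, 1.466]
force: [-0.8, -0.5, -0.7]
grip_width: 0.0854
finger_force: 0.0
t 15.55 pos [ 569.6 -303.7  180.7] rpy [180.   0.  84.] F [-0.8 -0.5 -0.7] M [ 0.02  0.01 -0.03] w 85.4 ff 0.0 q7 0.11
tool shift mm [348.  -52.2   0.5] turn [ 0.   0.  -2.8]
top block 269 ctr [ 570.9 -303.5] size [57.2 56. ] ang 83.8 mean [ 568.1366 -298.2465   48.1151] zmed 48.4
top tester 89 ctr [ 542.9 -316.3] size [87.5 24.3] ang 22.7 mean [ 569.003  -302.3068  110.3181] zmed 118.1
top testertop 58 ctr [ 543.  -316.4] size [87.5 24. ] ang 22.1 mean [ 569.3389 -304.9019  121.0155] zmed 120.6
side block 214 ctr [ 571.  -302.3] size [58.8 56.2] ang 83.4 mean [ 570.6341 -293.5459   47.5923] zmed 48.6
side tester 134 ctr [ 571.4 -302.5] size [20.  19.8] ang 82.3 mean [ 571.0587 -296.8523   98.0349] zmed 99.9
side testertop 41 ctr [ 571.4 -302.7] size [20.  19.4] ang 83.8 mean [ 571.3681 -299.7993  119.4444] zmed 119.8m.py:15: RuntimeWarning: Mean of empty slice.
  P=X[m]; r=cv2.minAreaRect((P[:,:2]*1000).astype(np.float32)); print(n,l,m.sum(),"ctr",np.round(r[0],1),"size",np.round(r[1],1),"ang",round(r[2],1),"mean",P.mean(0)*1000,"zmed",round(np.median(P[:,2])*1000,1))
  ret = um.true_divide(
  return _methods._mean(a, axis=axis, dtype=dtype,
  ret = ret.dtype.type(ret / rcount)
```

The tester is back in place: upright, with the same top height as before. Next is cap1.

```bash
python3 -m creep '[[[-1,0.018,-0.0027,0,0,0,0],[-1,0.04,-0.006,0,0,0,0],[-1,0.04,-0.006,0,0,0,0],[-1,0.04,-0.006,0,0,0,0],[-1,0.04,-0.006,0,0,0,0],[-1,0.04,-0.006,0,0,0,0],[-1,0.04,-0.006,0,0,0,0],[-1,0.04,-0.006,0,0,0,0],[-1,0.03,-0.0045,0,0,0,0],[-1,0.02,-0.003,0,0,0,0]]]' 40; python3 -m creep '[[[-1,0,0,0.02,0,0,-2.8],[-1,0,0,0.02,0,0,0],[-1,0,0,0.02,0,0,0],[-1,0,0,0,0,0,0],[-1,0,0,0,0,0,0],[-1,0,0,0,0,0,0]]]' 40; python3 go.py 554.1 47.8 60 86.8
```

```text
clock: 16.95
position: [0.5533, 0.0513, 0.1801]
tool_rot: [-3.142, -0.001, 1.469]
force: [-0.2, -0.6, 0.4]
grip_width: 0.0853
finger_force: 0.0
clock: 17.55
position: [0.5545, 0.0482, 0.121]
tool_rot: [3.14, -0.0, 1.515]
force: [-0.5, -0.3, -0.0]
grip_width: 0.0856
finger_force: 0.0
t 17.55 pos [554.5  48.2 121. ] rpy [179.9  -0.   86.8] F [-0.5 -0.3 -0. ] M [0.03 0.07 0.03] w 85.6 ff 0.0 q7 -0.51
tool shift mm [-0.4 -0.4 61. ] turn [ 0.1 -0.   0. ]
```

```bash
python3 -m creep '[[[-1,-0.0004,-0.0004,0.02,0,0,0],[-1,0,0,0.02,0,0,0],[-1,0,0,0.015,0,0,0],[-1,0,0,0.007,0,0,0],[-1,0,0,0,0,0,0],[-1,0,0,0,0,0,0]]]' 40; python3 go.py 554.1 47.8 59 86.8; python3 -m creep '[[[0,0,0,0,0,0,0],[0.5,0,0,0,0,0,0],[1,0,0,0,0,0,0],[1,0,0,0,0,0,0],[1,0,0,0,0,0,0],[1,0,0,0,0,0,0],[1,0,0,0,0,0,0]]]' 40; python3 go.py 554.1 47.8 59 86.8
```

```text
clock: 18.15
position: [0.554, 0.0477, 0.0586]
tool_rot: [3.141, -0.0, 1.515]
force: [-1.4, -0.1, -0.3]
grip_width: 0.0851
finger_force: 0.0
t 18.15 pos [554.   47.7  58.6] rpy [180.   -0.   86.8] F [-1.4 -0.1 -0.3] M [ 0.01 -0.    0.03] w 85.1 ff 0.0 q7 -0.55
tool shift mm [ 0.1  0.1 -0.4] turn [ 0. -0.  0.]
clock: 18.85
position: [0.5538, 0.0475, 0.0585]
tool_rot: [3.141, 0.0, 1.515]
force: [-1.4, -0.8, 6.1]
grip_width: 0.0394
finger_force: 39.4
t 18.85 pos [553.8  47.5  58.5] rpy [180.    0.   86.8] F [-1.4 -0.8  6.1] M [-0.11  0.36 -0.05] w 39.4 ff 39.4 q7 -0.55
tool shift mm [ 0.3  0.3 -0.5] turn [ 0.  0. -0.]
```

The pads are on the flats (39.4 mm). I'll try counter-clockwise gently, watching the moment.

```bash
for i in 1; do python3 -m creep '[[[1,0,0,0,0,0,-3],[1,0,0,0,0,0,-3],[1,0,0,0,0,0,0]]]' 40; python3 go.py 554 47.6 58.5 86.8; python3 -m creep '[[[1,0,0,0,0,0,-3],[1,0,0,0,0,0,0]]]' 40; python3 go.py 554 47.6 58.5 86.8; done
```

```text
clock: 19.15
position: [0.5537, 0.0477, 0.0585]
tool_rot: [3.141, -0.0, 1.622]
force: [-2.9, 0.1, 8.4]
grip_width: 0.0391
finger_force: 39.6
t 19.15 pos [553.7  47.7  58.5] rpy [180.   -0.   92.9] F [-2.9  0.1  8.4] M [0.11 0.64 0.09] w 39.1 ff 39.6 q7 -0.47
tool shift mm [-0.1  0.3 -0. ] turn [ 0.  -0.   6.1]
clock: 19.35
position: [0.5536, 0.0477, 0.0585]
tool_rot: [3.141, -0.0, 1.674]
force: [-3.2, 0.2, 9.1]
grip_width: 0.0391
finger_force: 39.7
t 19.35 pos [553.6  47.7  58.5] rpy [180.   -0.   95.9] F [-3.2  0.2  9.1] M [0.09 0.74 0.07] w 39.1 ff 39.7 q7 -0.43
tool shift mm [-0.1  0.4 -0. ] turn [ 0.  -0.   9.1]
```

```bash
python3 -m creep '[[[1,0,0,-0.0007,0,0,-3],[1,0,0,0,0,0,0]]]' 40; python3 go.py 554 47.6 58.5 86.8; python3 -m creep '[[[1,0,0,0,0,0,-3],[1,0,0,0,0,0,0]]]' 40; python3 go.py 554 47.6 58.5 86.8
```

```text
clock: 19.55
position: [0.5535, 0.0474, 0.0588]
tool_rot: [-3.141, 0.0, 1.725]
force: [-0.7, -1.0, 1.3]
grip_width: 0.0393
finger_force: 40.3
t 19.55 pos [553.5  47.4  58.8] rpy [-180.     0.    98.9] F [-0.7 -1.   1.3] M [-0.22  0.21  0.  ] w 39.3 ff 40.3 q7 -0.39
tool shift mm [0.2 0.5 0.3] turn [-0.   0.  12.1]
clock: 19.75
position: [0.5535, 0.0473, 0.0587]
tool_rot: [-3.141, 0.0, 1.776]
force: [-0.7, -2.6, -0.6]
grip_width: 0.0395
finger_force: 40.3
t 19.75 pos [553.5  47.3  58.7] rpy [-180.     0.   101.8] F [-0.7 -2.6 -0.6] M [-0.25  0.16 -0.05] w 39.5 ff 40.3 q7 -0.35
tool shift mm [0.2 0.6 0.2] turn [-0.  0. 15.]
```

```bash
python3 -m creep '[[[1,0,0,0,0,0,-2],[1,0,0,0,0,0,0]]]' 40; python3 go.py 554 47.6 58.5 86.8
```

```text
clock: 19.95
position: [0.5535, 0.0474, 0.0586]
tool_rot: [-3.141, 0.0, 1.812]
force: [-1.0, -0.2, -0.8]
grip_width: 0.0394
finger_force: 40.3
t 19.95 pos [553.5  47.4  58.6] rpy [-180.     0.   103.8] F [-1.  -0.2 -0.8] M [-0.2   0.34 -0.04] w 39.4 ff 40.3 q7 -0.32
tool shift mm [0.  0.5 0.1] turn [-0.  0. 17.]
```

```bash
python3 -m creep '[[[1,0,0,0,0,0,-3],[1,0,0,0,0,0,0]]]' 40; python3 go.py 554 47.6 58.5 86.8; python3 -m creep '[[[1,0,0,0,0,0,-3],[1,0,0,0,0,0,0]]]' 40; python3 go.py 554 47.6 58.5 86.8
```

```text
clock: 20.15
position: [0.5535, 0.0475, 0.0586]
tool_rot: [-3.141, -0.0, 1.864]
force: [-0.5, -1.1, -0.6]
grip_width: 0.0394
finger_force: 40.3
t 20.15 pos [553.5  47.5  58.6] rpy [-180.    -0.   106.8] F [-0.5 -1.1 -0.6] M [-0.22  0.28 -0.01] w 39.4 ff 40.3 q7 -0.28
tool shift mm [-0.   0.5  0.1] turn [-0. -0. 20.]
clock: 20.35
position: [0.5536, 0.0474, 0.0587]
tool_rot: [3.142, -0.0, 1.916]
force: [-1.0, -1.5, -1.7]
grip_width: 0.0391
finger_force: 40.3
t 20.35 pos [553.6  47.4  58.7] rpy [180.   -0.  109.8] F [-1.  -1.5 -1.7] M [-0.28  0.21  0.05] w 39.1 ff 40.3 q7 -0.24
tool shift mm [0.  0.4 0.2] turn [ 0. -0. 23.]
```

No resistance, and the width is constant on the flats, so the cap is turning freely. I'll continue to about 46°.

```bash
python3 -m creep '[[[1,0,0,0,0,0,-4],[1,0,0,0,0,0,-4],[1,0,0,0,0,0,-4],[1,0,0,0,0,0,0]]]' 40; python3 go.py 554 47.6 58.5 86.8; python3 -m creep '[[[1,0,0,0,0,0,-4],[1,0,0,0,0,0,-4],[1,0,0,0,0,0,-3],[1,0,0,0,0,0,0]]]' 40; python3 go.py 554 47.6 58.5 86.8
```

```text
clock: 20.75
position: [0.5538, 0.0476, 0.0587]
tool_rot: [3.141, -0.0, 2.125]
force: [0.4, -0.4, -0.3]
grip_width: 0.0395
finger_force: 40.3
t 20.75 pos [553.8  47.6  58.7] rpy [180.   -0.  121.7] F [ 0.4 -0.4 -0.3] M [-0.07 -0.01  0.01] w 39.5 ff 40.3 q7 -0.07
tool shift mm [-0.1  0.2  0.2] turn [ 0.  -0.  34.9]
clock: 21.15
position: [0.5536, 0.0475, 0.0587]
tool_rot: [3.142, -0.0, 2.315]
force: [-0.7, -0.5, 0.1]
grip_width: 0.0392
finger_force: 40.3
t 21.15 pos [553.6  47.5  58.7] rpy [180.   -0.  132.6] F [-0.7 -0.5  0.1] M [-0.14  0.14  0.03] w 39.2 ff 40.3 q7 0.08
tool shift mm [-0.2  0.4  0.2] turn [-0.  -0.  45.8]
```

Turned 0.8 rad freely. Now lift gently and check the force.

```bash
python3 -m creep '[[[1,0,0,-0.002,0,0,0],[1,0,0,-0.002,0,0,0],[1,0,0,0,0,0,0]]]' 40; python3 go.py 554 47.6 150 132.6
```

```text
clock: 21.45
position: [0.5538, 0.0476, 0.0631]
tool_rot: [3.141, 0.0, 2.316]
force: [-0.6, -0.3, 0.1]
grip_width: 0.039
finger_force: 40.3
t 21.45 pos [553.8  47.6  63.1] rpy [180.    0.  132.7] F [-0.6 -0.3  0.1] M [-0.07  0.13 -0.04] w 39.0 ff 40.3 q7 0.08
tool shift mm [ -0.2   0.2 -86.9] turn [0.  0.  0.1]
```

```bash
python3 -m creep '[[[1,0,0,-0.006,0,0,0],[1,0,0,-0.01,0,0,0],[1,0,0,-0.01,0,0,0],[1,0,0,-0.014,0,0,0],[1,0,0,-0.018,0,0,0],[1,0,0,-0.014,0,0,0],[1,0,0,-0.01,0,0,0],[1,0,0,-0.005,0,0,0],[1,0,0,0,0,0,0],[1,0,0,0,0,0,0]]]' 40; python3 go.py 554 47.6 150 132.6
python3 - <<'E'
from h import *
s=grab_frame("side")["image"][80:240,270:430,::-1];t=grab_frame("top")["image"][140:280,290:480,::-1]
cv2.imwrite("pics/s4.png",np.hstack([cv2.resize(s,(400,400),interpolation=2),cv2.resize(t,(400,400),interpolation=2)]))
E
python3 m.py 2>/dev/null| grep -E "side"
```

```text
clock: 22.45
position: [0.5534, 0.0474, 0.1493]
tool_rot: [-3.141, -0.0, 2.318]
force: [1.0, -1.1, -1.0]
grip_width: 0.0393
finger_force: 40.4
t 22.45 pos [553.4  47.4 149.3] rpy [-180.    -0.   132.8] F [ 1.  -1.1 -1. ] M [-0.05  0.03  0.02] w 39.3 ff 40.4 q7 0.17
tool shift mm [-0.3  0.6 -0.7] turn [-0.  -0.   0.2]
side slab 4301 ctr [551.5   4.5] size [290.7 160. ] ang 86.8 mean [548.175   41.7996  45.5232] zmed 45.5
side cap1 42 ctr [554.4  48.4] size [28.4 14.9] ang 22.9 mean [553.5452  49.0187  82.7516] zmed 83.2
side cap2 12 ctr [557.5 -82. ] size [ 8.1 13.4] ang 4.3 mean [556.5737 -81.9984  90.125 ] zmed 90.1
side stud 15 ctr [486.8 -74.7] size [22.3  8.4] ang 89.3 mean [487.0567 -72.8546  51.9901] zmed 53.9
side stud 10 ctr [494.6  52.9] size [7.5 7.2] ang 2.3 mean [494.5405  52.328   54.5064] zmed 54.5
side block 0 ctr [0. 0.] size [0. 0.] ang 0.0 mean [nan nan nan] zmed nan
side tester 0 ctr [0. 0.] size [0. 0.] ang 0.0 mean [nan nan nan] zmed nan
side testertop 0 ctr [0. 0.] size [0. 0.] ang 0.0 mean [nan nan nan] zmed nan
side blue 0 ctr [0. 0.] size [0. 0.] ang 0.0 mean [nan nan nan] zmed nan
```

View pics/s4.png

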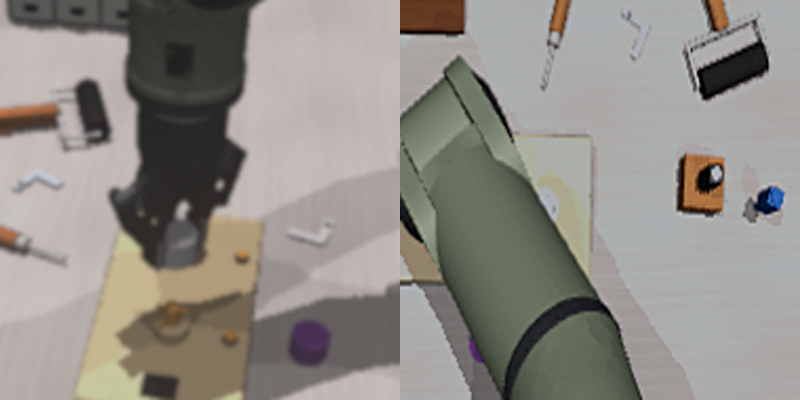

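The cap is held in the gripper about 90 mm up. The socket-1 neck is bare at about (339,207), the tester is in its block, and cap2 is in place. Handing in.

```bash
python3 -c "from workcell import *; print(job_done())"
```

```text
the job is handed in; nothing more can be done
None
```

The job is handed in: the tester touched stud2, then stud1, and is back in its block; cap1 turned freely counter-clockwise and is held about 90 mm straight above its socket, with the other cap left on.

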